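# Close and bolt the board test fixture

### The arm

A 6-joint arm with a two-finger parallel gripper is mounted at the origin on the work surface. World frame = base frame: x ahead of the robot, y to its left, z up, the work surface at z = 0. Lengths are in mm, angles in rad, forces in N, time in s.
With the tool pointing down it reaches from about 325 to 900 mm from the base axis. Payload 6.1 kg.
Tool frame: the origin (TCP) lies at the very end of the fingers, on their centre line; the grasp point (between the pads) lies 19 mm behind it; z points along the fingers, y is the direction in which the jaws open and shut (so a half turn about z gives the same grasp; the last joint's range is limited). The gripper opens to 85 mm and grips with 20 to 120 N. Pads are 22 mm wide; open, the fingers measure 114 mm over their backs; the gripper's body (76 mm by 85 mm) begins 54 mm behind the grasp point. The pads swing forward as they close: fully open they stand 13 mm farther back than shut.
Start: joints at [1.164, 0.22, 1.526, -0, 1.395, -0.126], TCP at [173.201, 600.514, 231.3] pointing down, gripper open.
Joint ranges: [-2.98, 2.98], [-0.91, 2.08], [0.09, 2.57], [-1.24, 4.39], [0.2, 2.65], [-2.68, 2.68]. Speed limits (rad/s): [2.57, 2.57, 3.01, 3.14, 3.14, 3.14].

### API

Orientations are given as a 3x3 rotation matrix whose columns are the frame's x, y, z axes.
In Python, from cell import manip gives the robot as it stands.
- The arm moves only by the tool move_arm, never from a script. Its argument "motion" is a list of rows, each an object of numbers: "dx", "dy", "dz": the shift along the tool's x, y, z in m; "ax", "ay", "az": the turn, a rotation vector about the tool's x, y, z in rad; "hand": the finger opening in m, from 0 to 0.0854. In form: [{"dx": .., "dy": .., "dz": .., "ax": .., "ay": .., "az": .., "hand": ..}, ...]. A call has 1 to 12 rows; each row is the pose to reach, as a shift and turn from the pose commanded when the call began, along the tool's axes at that moment; what a row does not reach only later rows make up. A row lasts 1/8 s, in which the tool goes at most 62.5 mm and 10.7 degrees, less where a joint would pass 70% of its speed; a pose out of reach is approached as far as the arm can. A call with a gripper value outside its range is refused whole. The fingers move at their own pace and stop on an object; the grip force is fixed at half the most. Time passes only in rows, so rows that repeat a pose let the fingers close. It gives the time, the measured TCP pose, the force and the opening at its end, in the units of the state.
- manip.get_state(): the state, without advancing time (a new reading comes with each control period).
- manip.get_image(name): name is "scene" or "top"; returns a dict with "pixels" (384x512x3 uint8, blue, green, red), "z_map" (384x512 float32, mm along the optical axis (not along the pixel's ray), 0 where there is no reading), "intrinsics" (3x3 intrinsics, pixels), "R" (3x3) and "t" (3): a world point X has camera coordinates R X + t. Camera axes: x right, y down, z forward; pixel columns grow to the right and rows downward; lengths in mm; the calibration is good to about 2 mm. A picture is of the moment at which its call begins.
- manip.hand_in(): hands the job in, once; it reports no verdict.
The state is a dict: "t": time; "joints": joint angles; "dq": joint speeds; "effort": joint torques, N m; "tool_pos": TCP position; "orientation": TCP orientation; "force": force on the tool from outside, world axes, zero at the start; "ft_torque": the same for the moment, N m; "width": finger opening in mm.
Only numpy, scipy, OpenCV 4.12 (cv2) and the standard library are available. Lean on these libraries where they do the work, as an engineer would, in place of code of your own. Each camera call takes 0.05 s, during which the arm holds its last target. There are 200 camera calls.

### The job

Close the board test fixture: draw the bolt on its tilted plate right back, press the sprung plate down until it lies level on the stop of the latch post, and while you keep it down slide the bolt fully home into the post so that the plate stays level when you let go. Feel for the stop and press gently: more than 18 N of the plate or its bolt against the post cracks the circuit board. Leave the other things on the bench where they are.

Things in the scene. Friction and masses are not known exactly. Their poses are not given: they have to be found in the camera images.
- base: Base of the test fixture, a grey box with black top, 240 (x) x 260 (y) x 50 mm high, fast on the bench, a circuit board in the nest on top; origin at the centre of its underside, front at -x. The steel latch post stands at its front left corner (+y side).
- post_place (a point): Nominal centre of the bolt slot in the latch post, fixed to the base at x -73, y +96.5, z 90 mm. Post and its stop pad under the plate are set by a screw together up to 7 mm higher or lower than nominal: not measured, to be felt. Post 32 x 20 mm, inner face 10 mm before this point, top 15 mm above it. With the plate on the pad the bar has 1.5 mm play above and below in the slot.
- plate: Tilt plate, aluminium frame with window, 160 mm wide, 10 mm thick; origin on the hinge axis (its y axis) in mid-thickness, z up when level, front at -x. A spring holds it open at 0.42 rad, front up. At the knob it resists with 4.5 N when open, rising evenly to 9.5 N when level (+-1.5 N), then it stops on the post's rubber pad, 0.042 rad from level at most. Let go unbolted, it springs up.
- plate_front (a point): Middle of the plate's front upper edge, 185 mm in front of the hinge axis and 5 mm above the plate's middle plane; axes as the plate's. The plate, and the bolt bar on it, may be pressed down anywhere along the front.
- bolt_knob (a point): Foot of the bolt's thumb knob (steel pin, 14 mm across, 26 mm high), on its axis at the bar's upper face: 168 mm before the hinge axis, 14 mm over the plate's upper face. Axes as the plate's. The bar is flat steel 14 (x) x 8 (z) x 165 mm along the plate's y, in two guides; at least 36 mm of it is free on either side of the knob.
- bolt (a joint): Travel of the bolt along the plate's +y, m: 0 = fully drawn back, 0.024 = fully home, its nose 17.5 mm inside the post. Stays where it is left (1.2 N friction, more under your finger). Found sticking out 10 to 18 mm; beyond 6.5 mm its nose lands on top of the post as the plate comes down.
- flux_jar: Small white jar with black lid, 44 mm across, 45 mm high, beside the fixture; origin under its centre.
- spare_board: Loose green circuit board 90 x 60 x 6 mm lying beside the fixture; origin under its centre.
- tweezers: Steel tweezers 126 mm long lying beside the fixture, along x; origin under the centre.
- driver: Screwdriver with black handle, 160 mm long, lying in front of the fixture. Origin under its middle.

How it is judged:
By the outcome, as a careful person would: the job done as asked, in the order asked, and still so for the second after the job is handed in, with the robot touching nothing.
It also fails if it takes over 64 s, if anything falls off the work surface, if the arm or the gripper's body presses on something with over 40 N, if the wrist force passes 120 N, or if a joint passes its speed limit or range.

## Working session

There is one attempt and no reset: what is moved stays moved. The work goes in short steps, Python scripts to look and compute and a tool call to move; the robot and the scene stay as the last step left them, time stands still between calls to the robot, and variables do not carry over. Pictures are saved under pics/ and viewed, about 8 in all and at most 12, crops included, and the job is handed in when it is done.

Besides the shell and the picture viewer there is one more tool, called as a command line: name --argument value ..., lists and objects as JSON in quotes. move_arm: Moves the arm, as the interface text tells. Its arguments: {"type":"object","properties":{"motion":{"type":"array"}},"required":["motion"]}

```bash
ls; mkdir -p pics
python3 - <<'E'
from cell import manip
import cv2,numpy as np,pickle
d={n:manip.get_image(n) for n in("scene","top")}
pickle.dump(d,open('d0.pkl','wb'))
for n in d: print(n,d[n]["intrinsics"].tolist(),d[n]["R"].round(3).tolist(),d[n]["t"].round(1).tolist())
cv2.imwrite('pics/a_top.png',d["top"]["pixels"]);cv2.imwrite('pics/a_scene.png',d["scene"]["pixels"])
print(manip.get_state())
E
```

```text
pics
scene [[364.41056429232856, 0.0, 260.421397871151], [0.0, 364.41056429232856, 187.77561772081796], [0.0, 0.0, 1.0]] [[-0.161, 0.987, 0.008], [0.812, 0.137, -0.568], [-0.561, -0.085, -0.823]] [63.1, -428.9, 1135.2]
top [[434.68172862547976, 0.0, 260.95085236877475], [0.0, 434.68172862547976, 194.5631215681902], [0.0, 0.0, 1.0]] [[-0.002, -1.0, 0.003], [-0.986, 0.002, -0.167], [0.167, -0.003, -0.986]] [51.8, 584.0, 880.2]
{'t': 0.1, 'joints': array([ 1.16388658e+00,  2.21157808e-01,  1.52748662e+00,  1.78362758e-05,
        1.39470620e+00, -1.26100344e-01]), 'dq': array([ 0.00155665, -0.00099907, -0.00313612,  0.0006941 ,  0.0012816 ,
       -0.00179595]), 'effort': array([ 9.27257533e-04, -4.98241460e+01, -3.90547478e+01, -2.15116702e-04,
        5.61265508e-03, -3.67905488e-05]), 'tool_pos': array([172.99086946, 600.01957301, 230.30744222]), 'orientation': array([[-9.60830484e-01,  2.77135839e-01, -7.11885796e-04],
       [ 2.77136651e-01,  9.60829169e-01, -1.60748241e-03],
       [ 2.38509652e-04, -1.74180775e-03, -9.99998455e-01]]), 'force': array([-0.03589084, -0.13979276, -0.84732828]), 'ft_torque': array([-0.04392597, -0.04254454,  0.0274801 ]), 'width': 85.63435526566879}
```

View pics/a_top.png

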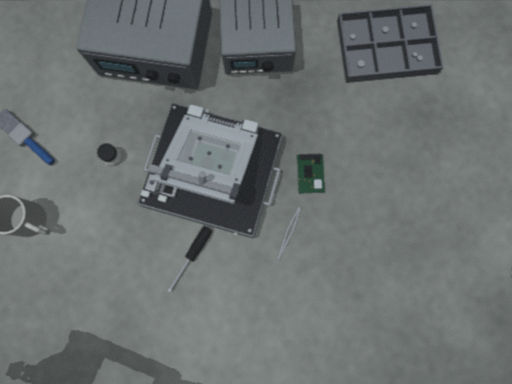

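View pics/a_scene.png

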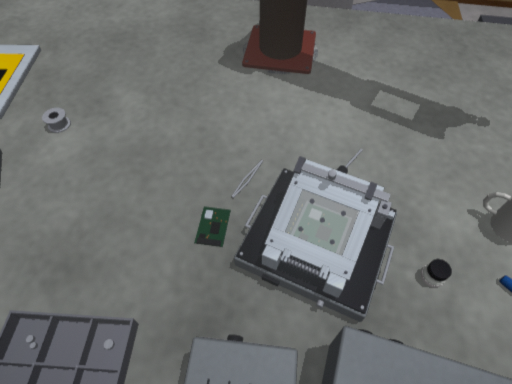

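The top view shows the fixture with its centre at about (211,168), turned roughly 15°, and its front towards the robot. The latch post is near (150,188) and the knob near (203,178). The driver lies in front at about (190,258).

```bash
cat > h.py <<'E'
import numpy as np,cv2
def cloud(d):
    K=d["intrinsics"];z=d["z_map"].astype(float);v,u=np.mgrid[:z.shape[0],:z.shape[1]]
    c=np.stack([(u-K[0,2])/K[0,0]*z,(v-K[1,2])/K[1,1]*z,z],-1)
    w=(c-d["t"])@d["R"]; w[z==0]=np.nan
    return w
def proj(d,X):
    c=np.atleast_2d(X)@d["R"].T+d["t"];p=c@d["intrinsics"].T
    return p[:,:2]/p[:,2:]
E
python3 - <<'E'
import pickle,cv2,numpy as np
from h import *
d=pickle.load(open('d0.pkl','rb'))
for n in d:
    w=cloud(d[n]); g=d[n]["pixels"]
    c=w[168,211] if n=='top' else w[220,318]
    m=(abs(w[...,2]-50)<6)&(g.max(-1)<70)&(np.hypot(*(w[...,:2]-c[:2]).transpose(2,0,1))<220)
    m=cv2.morphologyEx(m.astype(np.uint8),cv2.MORPH_OPEN,np.ones((3,3)))>0
    P=w[m]; r=cv2.minAreaRect(P[:,:2].astype(np.float32)); print(n,m.sum(),r,np.median(P[:,2]))
t=d['top']; w=cloud(t)
for (u,v) in [(203,178),(203,183),(203,174),(152,184),(151,182),(166,190),(240,190),(185,110),(250,127)]: print(u,v,w[v,u].round(0))
a=cv2.resize(t["pixels"][95:245,125:300],None,fx=4.5,fy=4,interpolation=cv2.INTER_CUBIC)
a=cv2.convertScaleAbs(a,alpha=1.4);cv2.imwrite('pics/b.png',a)
E
```

```text
scene 4563 ((644.5575561523438, 157.2003173828125), (251.5177764892578, 229.937255859375), 74.04358673095703) 50.96179395944471
top 4762 ((644.5215454101562, 159.4069061279297), (251.0167694091797, 230.66119384765625), 73.87566375732422) 49.17865245532768
203 178 [593. 158. 181.]
203 183 [587. 160. 165.]
203 174 [600. 158. 184.]
152 184 [597. 271. 102.]
151 182 [600. 272. 107.]
166 190 [591. 249.  70.]
240 190 [593.  95.  53.]
185 110 [773. 218.  50.]
250 127 [719.  73.  95.]
```

View pics/b.png

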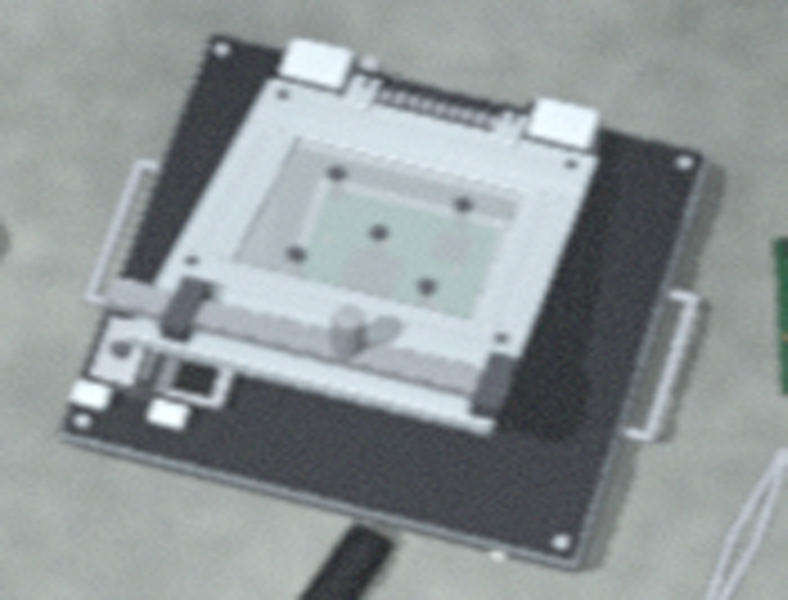

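Base frame: centre at about (644.5,158.3), yaw −16°. The crop shows the knob at about (350,330) and the bolt nose at (110,290), sticking out toward the post at (115,360). Next I'll fit the knob and nose in base axes.

```bash
cat >> h.py <<'E'
Rb=cv2.Rodrigues(np.array([0,0,np.radians(-16.04)]))[0]; ob=np.array([644.5,158.3,0])
def b(w): return (w-ob)@Rb
E
python3 - <<'E'
import pickle
from h import *
d=pickle.load(open('d0.pkl','rb'))
for n in d:
    w=b(cloud(d[n])); 
    k=w[(w[...,2]>172)&(abs(w[...,0]+45)<40)&(abs(w[...,1])<50)]
    print(n,'knob',len(k),k.mean(0).round(1),k.min(0).round(1),k.max(0).round(1))
    # plate frame, hinge (95,75), th .42
    th=.42;q=w-np.array([95,0,75]);px=q[...,0]*np.cos(th)-q[...,2]*np.sin(th);pz=q[...,0]*np.sin(th)+q[...,2]*np.cos(th)
    s=(abs(px+168)<6)&(abs(pz-19)<5); print('bar',s.sum(),np.percentile(w[s][:,1],[0,2,50,98,100]).round(1),np.median(pz[s]))
    s=(abs(px+70)<60)&(abs(pz-5)<4);print('plate',s.sum(),np.percentile(w[s][:,1],[1,99]).round(1),np.median(pz[s]))
    s=(abs(w[...,0]+73)<8)&(w[...,1]>90)&(w[...,1]<125)&(w[...,2]<125)&(w[...,2]>90);print('post',s.sum(),w[s].mean(0),np.percentile(w[s][:,2],[10,50,90]))
E
```

```text
scene knob 57 [-43.3 -13.  184.4] [-50.5 -19.8 172.7] [-37.5  -6.6 189.6]
bar 515 [-82.3 -78.6  13.7  88.7  91.9] 18.90503718165482
plate 3462 [-76.3  76.5] 6.761125303749635
post 57 [-72.80680702  97.26423801 105.31692465] [102.97843033 104.82575063 108.83770251]
top knob 75 [-46.8 -11.1 181.4] [-55.2 -17.4 172.1] [-37.1  -3.4 188.1]
bar 412 [-78.8 -75.9  15.4  91.4  94.8] 17.991362654647492
plate 2939 [-77.2  79.2] 6.224828162373756
post 60 [-73.90261986  99.23235947 103.23754256] [100.9631513  102.97106059 106.47147171]
```

move_arm --motion '[{"dx": -0.05,"dy": -0.03,"hand": 0.026},{"dx": -0.1,"dy": -0.06,"hand": 0.026},{"dx": -0.15,"dy": -0.09,"hand": 0.026},{"dx": -0.2,"dy": -0.12,"hand": 0.026},{"dx": -0.25,"dy": -0.15,"hand": 0.026},{"dx": -0.3,"dy": -0.18,"hand": 0.026},{"dx": -0.35,"dy": -0.21,"hand": 0.026},{"dx": -0.4,"dy": -0.24,"hand": 0.026},{"dx": -0.45,"dy": -0.27,"hand": 0.026},{"dx": -0.5,"dy": -0.3,"hand": 0.026},{"dx": -0.52,"dy": -0.307,"hand": 0.026},{"dx": -0.52,"dy": -0.307,"hand": 0.026}]'

```text
invalid input at $.motion[0]: expected keys dx, dy, dz, ax, ay, az, hand
```

move_arm --motion '[{"dx": -0.13,"dy": -0.077,"dz": 0,"ax": 0,"ay": 0,"az": 0,"hand": 0.026},{"dx": -0.26,"dy": -0.154,"dz": 0,"ax": 0,"ay": 0,"az": 0,"hand": 0.026},{"dx": -0.39,"dy": -0.23,"dz": 0,"ax": 0,"ay": 0,"az": 0,"hand": 0.026},{"dx": -0.52,"dy": -0.307,"dz": 0,"ax": 0,"ay": 0,"az": 0,"hand": 0.026},{"dx": -0.52,"dy": -0.307,"dz": 0,"ax": 0,"ay": 0,"az": 0,"hand": 0.026},{"dx": -0.52,"dy": -0.307,"dz": 0,"ax": 0,"ay": 0,"az": 0,"hand": 0.026},{"dx": -0.52,"dy": -0.307,"dz": 0,"ax": 0,"ay": 0,"az": 0,"hand": 0.026},{"dx": -0.52,"dy": -0.307,"dz": 0,"ax": 0,"ay": 0,"az": 0,"hand": 0.026},{"dx": -0.52,"dy": -0.307,"dz": 0,"ax": 0,"ay": 0,"az": 0,"hand": 0.026},{"dx": -0.52,"dy": -0.307,"dz": 0,"ax": 0,"ay": 0,"az": 0,"hand": 0.026},{"dx": -0.52,"dy": -0.307,"dz": 0,"ax": 0,"ay": 0,"az": 0,"hand": 0.026},{"dx": -0.52,"dy": -0.307,"dz": 0,"ax": 0,"ay": 0,"az": 0,"hand": 0.026}]'

```text
t: 1.6
tool_pos: [587.1, 161.6, 230.6]
orientation: [[-0.961, 0.277, -0.002], [0.277, 0.961, 0.0], [0.002, -0.0, -1.0]]
force: [-0.6, 0.2, -0.2]
width: 26.0
```

```bash
cat >> h.py <<'E'
def st():
    from cell import manip
    s=manip.get_state(); print('t',round(s['t'],2),'base-xyz',b(s['tool_pos']).round(1),'F',(s['force']@Rb).round(2),'w',round(s['width'],1)); return s
E
python3 - <<'E'
from h import *
from cell import manip
s=st();print(s['orientation'].round(3),s['joints'].round(2))
d=manip.get_image('scene');st()
a=cv2.resize(d["pixels"][110:310,230:410],None,fx=4,fy=3,interpolation=cv2.INTER_CUBIC)
cv2.imwrite('pics/c.png',cv2.convertScaleAbs(a,alpha=1.2))
E
```

```text
t 1.6 base-xyz [-56.1 -12.6 230.6] F [-0.65  0.04 -0.22] w 26.0
[[-0.961  0.277 -0.002]
 [ 0.277  0.961  0.   ]
 [ 0.002 -0.    -1.   ]] [ 0.14  0.18  1.57  0.    1.39 -1.15]
t 1.65 base-xyz [-56.4 -12.2 230.8] F [-0.02  0.96  0.79] w 25.7
```

View pics/c.png

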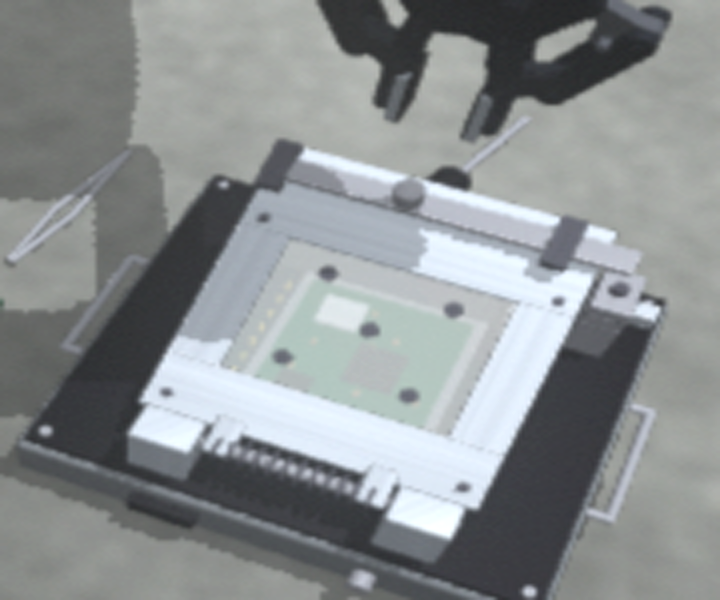

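Both fingers are above the knob, at about (410,190) in the crop, with a finger on each side. Going down around it, staying clear of the bar.

move_arm --motion '[{"dx": -0.004,"dy": 0,"dz": 0.02,"ax": 0,"ay": 0,"az": 0,"hand": 0.026},{"dx": -0.006,"dy": 0,"dz": 0.04,"ax": 0,"ay": 0,"az": 0,"hand": 0.026},{"dx": -0.008,"dy": 0,"dz": 0.05,"ax": 0,"ay": 0,"az": 0,"hand": 0.026},{"dx": -0.008,"dy": 0,"dz": 0.06,"ax": 0,"ay": 0,"az": 0,"hand": 0.026},{"dx": -0.008,"dy": 0,"dz": 0.06,"ax": 0,"ay": 0,"az": 0,"hand": 0.026},{"dx": -0.008,"dy": 0,"dz": 0.06,"ax": 0,"ay": 0,"az": 0,"hand": 0.026}]'

```text
t: 2.4
tool_pos: [595.8, 159.3, 171.9]
orientation: [[-0.961, 0.277, 0.001], [0.277, 0.961, 0.0], [-0.001, 0.0, -1.0]]
force: [-0.3, 0.4, -0.2]
width: 26.0
```

move_arm --motion '[{"dx": 0,"dy": -0.003,"dz": 0,"ax": 0,"ay": 0,"az": 0,"hand": 0.026},{"dx": 0,"dy": -0.006,"dz": 0,"ax": 0,"ay": 0,"az": 0,"hand": 0.026},{"dx": 0,"dy": -0.009,"dz": 0,"ax": 0,"ay": 0,"az": 0,"hand": 0.026},{"dx": 0,"dy": -0.012,"dz": 0,"ax": 0,"ay": 0,"az": 0,"hand": 0.026},{"dx": 0,"dy": -0.012,"dz": 0,"ax": 0,"ay": 0,"az": 0,"hand": 0.026}]'

```text
t: 3.02
tool_pos: [592.0, 147.3, 171.3]
orientation: [[-0.961, 0.277, -0.0], [0.277, 0.961, -0.0], [0.0, -0.0, -1.0]]
force: [-0.1, -0.3, -0.3]
width: 25.8
```

```bash
python3 -c "
from h import *
st()"
```

```text
t 3.02 base-xyz [-47.4 -25.1 171.3] F [ 0.01 -0.3  -0.29] w 25.8
```

move_arm --motion '[{"dx": 0,"dy": -0.002,"dz": 0,"ax": 0,"ay": 0,"az": 0,"hand": 0.026},{"dx": 0,"dy": -0.004,"dz": 0,"ax": 0,"ay": 0,"az": 0,"hand": 0.026}]'

```text
t: 3.28
tool_pos: [591.0, 143.8, 171.3]
orientation: [[-0.961, 0.277, 0.0], [0.277, 0.961, 0.0], [-0.0, 0.0, -1.0]]
force: [0.1, 0.8, 0.9]
width: 26.2
```

move_arm --motion '[{"dx": 0,"dy": -0.0015,"dz": 0,"ax": 0,"ay": 0,"az": 0,"hand": 0.026}]'

```text
t: 3.4
tool_pos: [590.6, 142.4, 171.2]
orientation: [[-0.961, 0.277, -0.0], [0.277, 0.961, 0.0], [0.0, 0.0, -1.0]]
force: [0.8, 3.8, 1.1]
width: 25.9
```

move_arm --motion '[{"dx": 0,"dy": -0.0015,"dz": 0,"ax": 0,"ay": 0,"az": 0,"hand": 0.026}]'

```text
t: 3.52
tool_pos: [590.5, 142.2, 171.3]
orientation: [[-0.961, 0.277, 0.001], [0.277, 0.961, 0.003], [-0.0, 0.003, -1.0]]
force: [3.4, 8.6, -1.4]
width: 25.8
```

Run:
```python
from h import *
from cell import manip
st()
d=manip.get_image('scene');st()
a=cv2.resize(d["pixels"][110:250,290:410],None,fx=6,fy=4,interpolation=cv2.INTER_CUBIC)
cv2.imwrite('pics/d.png',cv2.convertScaleAbs(a,alpha=1.2))
w=b(cloud(d));th=.42;q=w-np.array([95,0,75]);px=q[...,0]*np.cos(th)-q[...,2]*np.sin(th);pz=q[...,0]*np.sin(th)+q[...,2]*np.cos(th)
s=(abs(px+168)<6)&(abs(pz-19)<5); print('bar',s.sum(),np.percentile(w[s][:,1],[0,2,50,98,100]).round(1))
```

```text
t 3.52 base-xyz [-47.4 -30.4 171.3] F [ 0.84  9.23 -1.45] w 25.8
t 3.58 base-xyz [-47.4 -30.3 171.3] F [ 2.27  7.41 -2.  ] w 25.9
bar 450 [-86.  -82.1   8.6  75.8  78.8]
```

View pics/d.png

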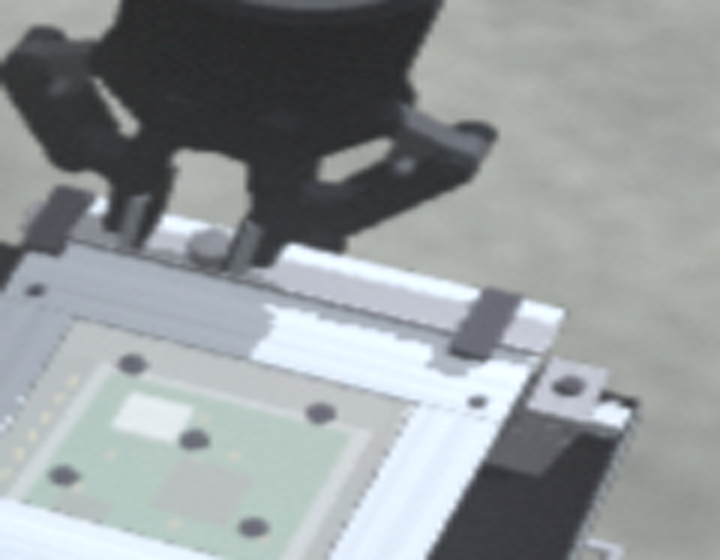

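The bolt has met its back stop (about 9 N at the knob), and the cloud shows the bar end 13 mm further back. Now I'll centre the fingers on the knob and press the plate down along its arc, stopping well above the pad.

move_arm --motion '[{"dx": 0,"dy": 0.004,"dz": 0,"ax": 0,"ay": 0,"az": 0,"hand": 0.026},{"dx": 0.003,"dy": 0.007,"dz": 0,"ax": 0,"ay": 0,"az": 0,"hand": 0.026},{"dx": 0.003,"dy": 0.007,"dz": 0.004,"ax": 0,"ay": 0,"az": 0,"hand": 0.026},{"dx": 0.005,"dy": 0.007,"dz": 0.01,"ax": 0,"ay": 0,"az": 0,"hand": 0.026},{"dx": 0.008,"dy": 0.007,"dz": 0.0165,"ax": 0,"ay": 0,"az": 0,"hand": 0.026},{"dx": 0.01,"dy": 0.007,"dz": 0.021,"ax": 0,"ay": 0,"az": 0,"hand": 0.026},{"dx": 0.0125,"dy": 0.007,"dz": 0.026,"ax": 0,"ay": 0,"az": 0,"hand": 0.026},{"dx": 0.0125,"dy": 0.007,"dz": 0.026,"ax": 0,"ay": 0,"az": 0,"hand": 0.026}]'

```text
t: 4.58
tool_pos: [580.4, 151.0, 145.7]
orientation: [[-0.961, 0.277, 0.001], [0.277, 0.961, -0.0], [-0.001, 0.0, -1.0]]
force: [0.5, -1.4, 5.7]
width: 25.9
```

```bash
python3 -c "
from h import *
st()"
```

```text
t 4.58 base-xyz [-59.6 -24.7 145.7] F [ 0.89 -1.23  5.74] w 25.9
```

move_arm --motion '[{"dx": 0.002,"dy": 0,"dz": 0.005,"ax": 0,"ay": 0,"az": 0,"hand": 0.026},{"dx": 0.004,"dy": 0,"dz": 0.01,"ax": 0,"ay": 0,"az": 0,"hand": 0.026},{"dx": 0.0055,"dy": 0,"dz": 0.015,"ax": 0,"ay": 0,"az": 0,"hand": 0.026},{"dx": 0.007,"dy": 0,"dz": 0.02,"ax": 0,"ay": 0,"az": 0,"hand": 0.026},{"dx": 0.0085,"dy": 0,"dz": 0.025,"ax": 0,"ay": 0,"az": 0,"hand": 0.026},{"dx": 0.01,"dy": 0,"dz": 0.03,"ax": 0,"ay": 0,"az": 0,"hand": 0.026},{"dx": 0.01,"dy": 0,"dz": 0.03,"ax": 0,"ay": 0,"az": 0,"hand": 0.026}]'

```text
t: 5.45
tool_pos: [571.7, 153.7, 116.4]
orientation: [[-0.961, 0.277, 0.003], [0.277, 0.961, -0.0], [-0.003, 0.001, -1.0]]
force: [1.7, -1.1, 7.9]
width: 26.1
```

move_arm --motion '[{"dx": 0.001,"dy": 0,"dz": 0.003,"ax": 0,"ay": 0,"az": 0,"hand": 0.026},{"dx": 0.0015,"dy": 0,"dz": 0.006,"ax": 0,"ay": 0,"az": 0,"hand": 0.026},{"dx": 0.002,"dy": 0,"dz": 0.009,"ax": 0,"ay": 0,"az": 0,"hand": 0.026},{"dx": 0.002,"dy": 0,"dz": 0.009,"ax": 0,"ay": 0,"az": 0,"hand": 0.026},{"dx": 0.002,"dy": 0,"dz": 0.009,"ax": 0,"ay": 0,"az": 0,"hand": 0.026}]'

```text
t: 6.08
tool_pos: [570.2, 154.2, 108.0]
orientation: [[-0.961, 0.277, 0.004], [0.277, 0.961, -0.0], [-0.004, 0.001, -1.0]]
force: [1.1, -1.0, 7.3]
width: 26.4
```

```bash
python3 -c "
from h import *
st()"
```

```text
t 6.08 base-xyz [-70.3 -24.5 108. ] F [ 1.28 -0.64  7.28] w 26.4
```

move_arm --motion '[{"dx": 0.0005,"dy": 0,"dz": 0.001,"ax": 0,"ay": 0,"az": 0,"hand": 0.026},{"dx": 0.0005,"dy": 0,"dz": 0.002,"ax": 0,"ay": 0,"az": 0,"hand": 0.026},{"dx": 0.001,"dy": 0,"dz": 0.003,"ax": 0,"ay": 0,"az": 0,"hand": 0.026},{"dx": 0.001,"dy": 0,"dz": 0.003,"ax": 0,"ay": 0,"az": 0,"hand": 0.026}]'

```text
t: 6.58
tool_pos: [569.7, 154.3, 105.2]
orientation: [[-0.961, 0.277, 0.005], [0.277, 0.961, -0.0], [-0.005, 0.001, -1.0]]
force: [1.3, -0.7, 7.9]
width: 25.9
```

move_arm --motion '[{"dx": 0,"dy": 0,"dz": 0.001,"ax": 0,"ay": 0,"az": 0,"hand": 0.026},{"dx": 0,"dy": 0,"dz": 0.002,"ax": 0,"ay": 0,"az": 0,"hand": 0.026},{"dx": 0.0005,"dy": 0,"dz": 0.002,"ax": 0,"ay": 0,"az": 0,"hand": 0.026}]'

```text
t: 6.95
tool_pos: [569.4, 154.5, 103.3]
orientation: [[-0.961, 0.277, 0.005], [0.277, 0.961, -0.0], [-0.005, 0.001, -1.0]]
force: [3.5, -2.7, 7.9]
width: 26.4
```

move_arm --motion '[{"dx": 0,"dy": 0,"dz": 0.001,"ax": 0,"ay": 0,"az": 0,"hand": 0.026},{"dx": 0,"dy": 0,"dz": 0.001,"ax": 0,"ay": 0,"az": 0,"hand": 0.026}]'

```text
t: 7.2
tool_pos: [569.3, 154.5, 102.3]
orientation: [[-0.961, 0.277, 0.005], [0.277, 0.961, -0.0], [-0.005, 0.001, -1.0]]
force: [2.0, -1.4, 7.1]
width: 26.1
```

move_arm --motion '[{"dx": 0,"dy": 0,"dz": 0.001,"ax": 0,"ay": 0,"az": 0,"hand": 0.026},{"dx": 0,"dy": 0,"dz": 0.001,"ax": 0,"ay": 0,"az": 0,"hand": 0.026}]'

```text
t: 7.45
tool_pos: [569.3, 154.6, 101.3]
orientation: [[-0.961, 0.277, 0.005], [0.277, 0.961, -0.0], [-0.005, 0.001, -1.0]]
force: [1.9, -2.0, 8.6]
width: 26.0
```

move_arm --motion '[{"dx": 0,"dy": 0,"dz": 0.001,"ax": 0,"ay": 0,"az": 0,"hand": 0.026},{"dx": 0,"dy": 0,"dz": 0.001,"ax": 0,"ay": 0,"az": 0,"hand": 0.026}]'

```text
t: 7.7
tool_pos: [569.1, 154.6, 100.2]
orientation: [[-0.961, 0.277, 0.004], [0.277, 0.961, -0.0], [-0.004, 0.001, -1.0]]
force: [1.1, -0.9, 7.4]
width: 26.0
```

move_arm --motion '[{"dx": 0,"dy": 0,"dz": 0.001,"ax": 0,"ay": 0,"az": 0,"hand": 0.026},{"dx": 0,"dy": 0,"dz": 0.001,"ax": 0,"ay": 0,"az": 0,"hand": 0.026}]'

```text
t: 7.95
tool_pos: [569.0, 154.7, 99.2]
orientation: [[-0.961, 0.277, 0.004], [0.277, 0.961, -0.0], [-0.004, 0.001, -1.0]]
force: [0.9, -1.2, 7.7]
width: 25.9
```

move_arm --motion '[{"dx": 0,"dy": 0,"dz": 0.001,"ax": 0,"ay": 0,"az": 0,"hand": 0.026},{"dx": 0,"dy": 0,"dz": 0.001,"ax": 0,"ay": 0,"az": 0,"hand": 0.026}]'

```text
t: 8.2
tool_pos: [568.9, 154.7, 98.2]
orientation: [[-0.961, 0.277, 0.004], [0.277, 0.961, -0.0], [-0.004, 0.001, -1.0]]
force: [1.1, -1.5, 8.6]
width: 26.1
```

move_arm --motion '[{"dx": 0,"dy": 0,"dz": 0.001,"ax": 0,"ay": 0,"az": 0,"hand": 0.026},{"dx": 0,"dy": 0,"dz": 0.001,"ax": 0,"ay": 0,"az": 0,"hand": 0.026}]'

```text
t: 8.45
tool_pos: [568.9, 154.7, 97.1]
orientation: [[-0.961, 0.277, 0.004], [0.277, 0.961, 0.0], [-0.004, 0.001, -1.0]]
force: [0.6, -1.4, 9.0]
width: 26.0
```

move_arm --motion '[{"dx": 0,"dy": 0,"dz": 0.001,"ax": 0,"ay": 0,"az": 0,"hand": 0.026},{"dx": 0,"dy": 0,"dz": 0.001,"ax": 0,"ay": 0,"az": 0,"hand": 0.026}]'

```text
t: 8.7
tool_pos: [568.7, 154.7, 96.1]
orientation: [[-0.961, 0.277, 0.003], [0.277, 0.961, 0.0], [-0.003, 0.001, -1.0]]
force: [-1.2, -1.4, 8.5]
width: 26.2
```

move_arm --motion '[{"dx": 0,"dy": 0,"dz": 0.0007,"ax": 0,"ay": 0,"az": 0,"hand": 0.026},{"dx": 0,"dy": 0,"dz": 0.0007,"ax": 0,"ay": 0,"az": 0,"hand": 0.026}]'

```text
t: 8.95
tool_pos: [568.7, 154.8, 95.4]
orientation: [[-0.961, 0.277, 0.003], [0.277, 0.961, 0.0], [-0.003, 0.001, -1.0]]
force: [-0.2, -1.2, 9.3]
width: 25.8
```

move_arm --motion '[{"dx": 0,"dy": 0,"dz": 0.0007,"ax": 0,"ay": 0,"az": 0,"hand": 0.026},{"dx": 0,"dy": 0,"dz": 0.0007,"ax": 0,"ay": 0,"az": 0,"hand": 0.026}]'

```text
t: 9.2
tool_pos: [568.6, 154.8, 94.7]
orientation: [[-0.961, 0.277, 0.003], [0.277, 0.961, 0.0], [-0.003, 0.001, -1.0]]
force: [-0.4, -1.7, 9.3]
width: 26.0
```

move_arm --motion '[{"dx": 0,"dy": 0,"dz": 0.0007,"ax": 0,"ay": 0,"az": 0,"hand": 0.026},{"dx": 0,"dy": 0,"dz": 0.0007,"ax": 0,"ay": 0,"az": 0,"hand": 0.026}]'

```text
t: 9.45
tool_pos: [568.6, 154.8, 94.0]
orientation: [[-0.961, 0.277, 0.003], [0.277, 0.961, 0.0], [-0.003, 0.001, -1.0]]
force: [-0.2, -0.4, 10.0]
width: 26.0
```

move_arm --motion '[{"dx": 0,"dy": 0,"dz": 0.0007,"ax": 0,"ay": 0,"az": 0,"hand": 0.026},{"dx": 0,"dy": 0,"dz": 0.0007,"ax": 0,"ay": 0,"az": 0,"hand": 0.026}]'

```text
t: 9.7
tool_pos: [568.5, 154.8, 93.3]
orientation: [[-0.961, 0.277, 0.003], [0.277, 0.961, 0.0], [-0.003, 0.001, -1.0]]
force: [-0.3, -0.2, 8.4]
width: 25.9
```

move_arm --motion '[{"dx": 0,"dy": 0,"dz": 0.0007,"ax": 0,"ay": 0,"az": 0,"hand": 0.026},{"dx": 0,"dy": 0,"dz": 0.0007,"ax": 0,"ay": 0,"az": 0,"hand": 0.026}]'

```text
t: 9.95
tool_pos: [568.5, 154.8, 92.6]
orientation: [[-0.961, 0.277, 0.003], [0.277, 0.961, 0.0], [-0.003, 0.001, -1.0]]
force: [-0.5, -0.4, 9.4]
width: 26.0
```

move_arm --motion '[{"dx": 0,"dy": 0,"dz": 0.0007,"ax": 0,"ay": 0,"az": 0,"hand": 0.026},{"dx": 0,"dy": 0,"dz": 0.0007,"ax": 0,"ay": 0,"az": 0,"hand": 0.026}]'

```text
t: 10.2
tool_pos: [568.4, 154.8, 91.9]
orientation: [[-0.961, 0.277, 0.003], [0.277, 0.961, 0.0], [-0.003, 0.001, -1.0]]
force: [-1.7, -0.7, 9.4]
width: 26.3
```

move_arm --motion '[{"dx": 0,"dy": 0,"dz": 0.0007,"ax": 0,"ay": 0,"az": 0,"hand": 0.026},{"dx": 0,"dy": 0,"dz": 0.0007,"ax": 0,"ay": 0,"az": 0,"hand": 0.026}]'

```text
t: 10.45
tool_pos: [568.4, 154.9, 91.4]
orientation: [[-0.961, 0.277, 0.003], [0.277, 0.961, 0.0], [-0.003, 0.001, -1.0]]
force: [-2.7, -0.9, 10.7]
width: 26.1
```

move_arm --motion '[{"dx": 0,"dy": 0,"dz": 0.0007,"ax": 0,"ay": 0,"az": 0,"hand": 0.026},{"dx": 0,"dy": 0,"dz": 0.0007,"ax": 0,"ay": 0,"az": 0,"hand": 0.026}]'

```text
t: 10.7
tool_pos: [568.5, 155.1, 91.3]
orientation: [[-0.961, 0.277, 0.003], [0.277, 0.961, 0.001], [-0.003, 0.001, -1.0]]
force: [-3.7, -0.6, 14.7]
width: 25.9
```

Run:
```python
from h import *
from cell import manip
st()
d=manip.get_image('scene');st()
a=cv2.resize(d["pixels"][130:250,290:410],None,fx=6,fy=5,interpolation=cv2.INTER_CUBIC)
cv2.imwrite('pics/e.png',cv2.convertScaleAbs(a,alpha=1.2))
w=b(cloud(d));
for x0 in(-40,0,40):
  s=(abs(w[...,0]-x0)<8)&(abs(w[...,1])>58)&(abs(w[...,1])<74)&(w[...,2]>60)&(w[...,2]<115);print('plate z',x0,s.sum(),np.median(w[s][:,2]).round(1))
s=(abs(w[...,0]+73)<5)&(abs(w[...,1]-40)<20)&(w[...,2]>70)&(w[...,2]<115);print('bar z',np.median(w[s][:,2]))
s=(abs(w[...,0]+73)<8)&(w[...,1]>90)&(w[...,1]<108)&(w[...,2]<125)&(w[...,2]>90);print('post z',np.median(w[s][:,2]))
```

```text
t 10.7 base-xyz [-72.2 -24.   91.3] F [-3.41 -1.6  14.73] w 25.9
t 10.75 base-xyz [-72.1 -24.   91.3] F [-3.35 -0.93 15.06] w 26.3
plate z -40 111 84.4
plate z 0 123 84.6
plate z 40 136 85.3
bar z 92.63372688742619
post z 104.5464503737028
```

View pics/e.png

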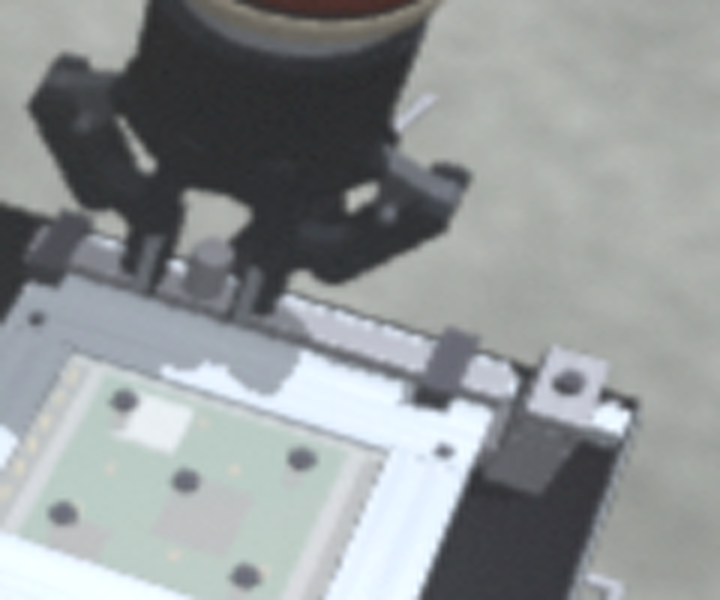

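The stop has been felt: z stays at 91.3 while the force went from 10 to 15 N, and the plate now reads level. The bolt nose at about (515,375) faces the post at (570,385). Holding the plate down, I'll slide the bolt home.

move_arm --motion '[{"dx": 0,"dy": 0.002,"dz": 0,"ax": 0,"ay": 0,"az": 0,"hand": 0.026},{"dx": 0,"dy": 0.004,"dz": 0,"ax": 0,"ay": 0,"az": 0,"hand": 0.026},{"dx": 0,"dy": 0.006,"dz": 0,"ax": 0,"ay": 0,"az": 0,"hand": 0.026}]'

```text
t: 11.12
tool_pos: [570.2, 161.0, 91.3]
orientation: [[-0.961, 0.277, 0.003], [0.277, 0.961, 0.001], [-0.003, 0.001, -1.0]]
force: [-4.7, 0.5, 15.4]
width: 25.6
```

move_arm --motion '[{"dx": 0,"dy": 0.0015,"dz": 0,"ax": 0,"ay": 0,"az": 0,"hand": 0.026},{"dx": 0,"dy": 0.003,"dz": 0,"ax": 0,"ay": 0,"az": 0,"hand": 0.026}]'

```text
t: 11.38
tool_pos: [571.0, 163.9, 91.4]
orientation: [[-0.961, 0.277, 0.003], [0.277, 0.961, 0.001], [-0.003, 0.001, -1.0]]
force: [-3.8, -0.8, 15.2]
width: 26.3
```

```bash
python3 -c "
from h import *
st()"
```

```text
t 11.38 base-xyz [-72.1 -14.9  91.4] F [-3.46 -1.87 15.2 ] w 26.3
```

move_arm --motion '[{"dx": 0,"dy": 0.0015,"dz": 0,"ax": 0,"ay": 0,"az": 0,"hand": 0.026},{"dx": 0,"dy": 0.003,"dz": 0,"ax": 0,"ay": 0,"az": 0,"hand": 0.026}]'

```text
t: 11.62
tool_pos: [571.9, 166.7, 91.4]
orientation: [[-0.961, 0.277, 0.003], [0.277, 0.961, 0.001], [-0.003, 0.001, -1.0]]
force: [-4.1, -0.5, 15.3]
width: 25.9
```

move_arm --motion '[{"dx": 0,"dy": 0.0015,"dz": 0,"ax": 0,"ay": 0,"az": 0,"hand": 0.026},{"dx": 0,"dy": 0.003,"dz": 0,"ax": 0,"ay": 0,"az": 0,"hand": 0.026}]'

```text
t: 11.88
tool_pos: [572.7, 169.6, 91.4]
orientation: [[-0.961, 0.277, 0.003], [0.277, 0.961, 0.001], [-0.003, 0.001, -1.0]]
force: [-2.8, -0.1, 14.5]
width: 25.9
```

move_arm --motion '[{"dx": 0,"dy": 0.0015,"dz": 0,"ax": 0,"ay": 0,"az": 0,"hand": 0.026},{"dx": 0,"dy": 0.003,"dz": 0,"ax": 0,"ay": 0,"az": 0,"hand": 0.026}]'

```text
t: 12.12
tool_pos: [573.5, 172.5, 91.4]
orientation: [[-0.961, 0.277, 0.003], [0.277, 0.961, 0.001], [-0.003, 0.001, -1.0]]
force: [-3.8, -0.7, 14.5]
width: 26.3
```

```bash
cat > l.py <<'E'
from h import *
from cell import manip
st()
d=manip.get_image('scene')
w=b(cloud(d));s=(abs(w[...,0]+73)<5)&(abs(w[...,2]-93)<5)&(w[...,1]<20);print('bar y min',np.percentile(w[s][:,1],[0,2,5]).round(1),s.sum())
s=(abs(w[...,0]+73)<9)&(abs(w[...,2]-113)<7)&(abs(w[...,1]+10)<11);print('knob y',np.median(w[s],0).round(1),s.sum())
E
python3 l.py
```

```text
t 12.12 base-xyz [-72.2  -6.   91.4] F [-3.44 -1.71 14.52] w 26.3
bar y min [-81.4 -79.8 -77.3] 150
knob y [-71.2  -7.3 117.3] 56
```

move_arm --motion '[{"dx": 0,"dy": 0.0015,"dz": 0,"ax": 0,"ay": 0,"az": 0,"hand": 0.026},{"dx": 0,"dy": 0.003,"dz": 0,"ax": 0,"ay": 0,"az": 0,"hand": 0.026}]'

```text
t: 12.42
tool_pos: [574.3, 175.4, 91.4]
orientation: [[-0.961, 0.277, 0.003], [0.277, 0.961, 0.001], [-0.003, 0.001, -1.0]]
force: [-3.3, -0.6, 14.4]
width: 25.9
```

move_arm --motion '[{"dx": 0,"dy": 0.0015,"dz": 0,"ax": 0,"ay": 0,"az": 0,"hand": 0.026},{"dx": 0,"dy": 0.003,"dz": 0,"ax": 0,"ay": 0,"az": 0,"hand": 0.026}]'

```text
t: 12.68
tool_pos: [575.0, 177.7, 91.3]
orientation: [[-0.961, 0.277, 0.002], [0.277, 0.961, -0.001], [-0.003, 0.0, -1.0]]
force: [-4.9, -5.5, 16.4]
width: 26.0
```

move_arm --motion '[{"dx": 0,"dy": 0.001,"dz": 0,"ax": 0,"ay": 0,"az": 0,"hand": 0.026},{"dx": 0,"dy": 0.002,"dz": 0,"ax": 0,"ay": 0,"az": 0,"hand": 0.026}]'

```text
t: 12.92
tool_pos: [575.1, 178.0, 91.3]
orientation: [[-0.961, 0.277, 0.001], [0.277, 0.961, -0.003], [-0.002, -0.003, -1.0]]
force: [-7.2, -10.6, 18.3]
width: 26.2
```

```bash
python3 l.py
```

```text
t 12.93 base-xyz [-72.1  -0.3  91.3] F [ -4.01 -12.13  18.31] w 26.2
bar y min [-81.4 -79.  -76.8] 146
knob y [-70.5  -4.1 116.9] 42
```

The bolt stopped after 23.7 mm of travel, with the y force at 12 N, so it should be home. Now I'll ease the load off, lift the tips just clear and push the knob without pressing, to confirm.

move_arm --motion '[{"dx": 0,"dy": -0.002,"dz": -0.001,"ax": 0,"ay": 0,"az": 0,"hand": 0.026},{"dx": 0,"dy": -0.002,"dz": -0.002,"ax": 0,"ay": 0,"az": 0,"hand": 0.026},{"dx": 0,"dy": -0.002,"dz": -0.004,"ax": 0,"ay": 0,"az": 0,"hand": 0.026},{"dx": 0,"dy": -0.002,"dz": -0.007,"ax": 0,"ay": 0,"az": 0,"hand": 0.026},{"dx": 0,"dy": -0.002,"dz": -0.007,"ax": 0,"ay": 0,"az": 0,"hand": 0.026}]'

```text
t: 13.6
tool_pos: [573.4, 177.9, 95.3]
orientation: [[-0.961, 0.277, -0.001], [0.277, 0.961, -0.0], [0.001, -0.0, -1.0]]
force: [0.4, -1.4, -0.5]
width: 25.9
```

```bash
python3 l.py
```

```text
t 13.6 base-xyz [-73.7  -0.8  95.3] F [ 0.76 -1.2  -0.47] w 25.9
bar y min [-82.3 -78.9 -74.9] 144
knob y [-69.3  -4.7 113.9] 35
```

move_arm --motion '[{"dx": 0,"dy": 0.002,"dz": 0,"ax": 0,"ay": 0,"az": 0,"hand": 0.026},{"dx": 0,"dy": 0.004,"dz": 0,"ax": 0,"ay": 0,"az": 0,"hand": 0.026},{"dx": 0,"dy": 0.005,"dz": 0,"ax": 0,"ay": 0,"az": 0,"hand": 0.026}]'

```text
t: 14.02
tool_pos: [575.2, 183.0, 95.6]
orientation: [[-0.961, 0.277, -0.0], [0.277, 0.961, -0.0], [0.0, -0.0, -1.0]]
force: [-0.5, 0.8, 0.3]
width: 26.0
```

move_arm --motion '[{"dx": 0,"dy": 0.001,"dz": 0,"ax": 0,"ay": 0,"az": 0,"hand": 0.026},{"dx": 0,"dy": 0.001,"dz": 0,"ax": 0,"ay": 0,"az": 0,"hand": 0.026}]'

```text
t: 14.28
tool_pos: [575.5, 183.8, 95.7]
orientation: [[-0.961, 0.277, 0.0], [0.277, 0.961, 0.0], [-0.0, 0.0, -1.0]]
force: [0.5, 0.1, -0.6]
width: 25.9
```

```bash
python3 l.py
```

```text
t 14.28 base-xyz [-73.4   5.4  95.7] F [ 0.49  0.25 -0.56] w 25.9
bar y min [-80.3 -70.6 -60.1] 139
knob y [-68.4  -6.3 114.4] 42
```

move_arm --motion '[{"dx": 0,"dy": 0.001,"dz": 0,"ax": 0,"ay": 0,"az": 0,"hand": 0.026},{"dx": 0,"dy": 0.001,"dz": 0,"ax": 0,"ay": 0,"az": 0,"hand": 0.026}]'

```text
t: 14.58
tool_pos: [575.7, 184.5, 95.7]
orientation: [[-0.961, 0.277, -0.0], [0.277, 0.961, -0.0], [0.0, -0.0, -1.0]]
force: [-0.7, -1.2, 0.5]
width: 25.9
```

move_arm --motion '[{"dx": 0,"dy": 0.001,"dz": 0,"ax": 0,"ay": 0,"az": 0,"hand": 0.026},{"dx": 0,"dy": 0.001,"dz": 0,"ax": 0,"ay": 0,"az": 0,"hand": 0.026}]'

```text
t: 14.82
tool_pos: [575.7, 184.6, 95.6]
orientation: [[-0.961, 0.277, -0.001], [0.277, 0.961, -0.002], [0.0, -0.002, -1.0]]
force: [-1.5, -4.7, 1.4]
width: 26.2
```

Run:
```python
from h import *
from cell import manip
st()
d=manip.get_image('scene');st()
a=cv2.resize(d["pixels"][130:250,290:410],None,fx=6,fy=5,interpolation=cv2.INTER_CUBIC)
cv2.imwrite('pics/f.png',cv2.convertScaleAbs(a,alpha=1.2))
```

```text
t 14.82 base-xyz [-73.4   6.3  95.6] F [-0.13 -4.9   1.39] w 26.2
t 14.88 base-xyz [-73.4   6.3  95.6] F [-0.37 -4.    2.  ] w 25.8
```

View pics/f.png

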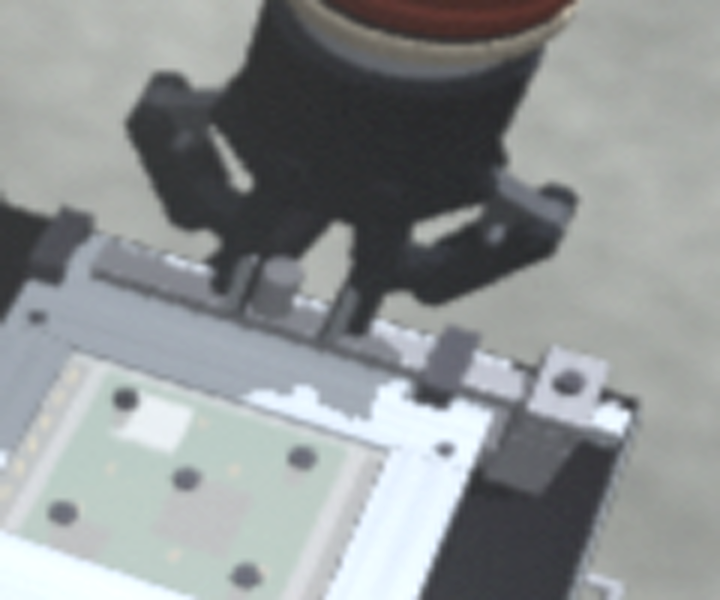

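The bar enters the post at about (525,385), the knob meets a firm stop in y (about 5 N), and the plate stays down with no press on it. I'll centre the fingers and withdraw upward.

move_arm --motion '[{"dx": 0,"dy": -0.004,"dz": 0,"ax": 0,"ay": 0,"az": 0,"hand": 0.026},{"dx": 0,"dy": -0.007,"dz": 0,"ax": 0,"ay": 0,"az": 0,"hand": 0.026},{"dx": 0,"dy": -0.007,"dz": -0.02,"ax": 0,"ay": 0,"az": 0,"hand": 0.026},{"dx": 0,"dy": -0.007,"dz": -0.05,"ax": 0,"ay": 0,"az": 0,"hand": 0.026},{"dx": 0,"dy": -0.007,"dz": -0.1,"ax": 0,"ay": 0,"az": 0,"hand": 0.026},{"dx": 0.05,"dy": -0.007,"dz": -0.14,"ax": 0,"ay": 0,"az": 0,"hand": 0.026},{"dx": 0.1,"dy": -0.007,"dz": -0.14,"ax": 0,"ay": 0,"az": 0,"hand": 0.026},{"dx": 0.15,"dy": -0.007,"dz": -0.14,"ax": 0,"ay": 0,"az": 0,"hand": 0.026},{"dx": 0.15,"dy": -0.007,"dz": -0.14,"ax": 0,"ay": 0,"az": 0,"hand": 0.026}]'

```text
t: 16.0
tool_pos: [427.7, 221.7, 237.4]
orientation: [[-0.962, 0.274, 0.002], [0.274, 0.962, 0.001], [-0.001, 0.002, -1.0]]
force: [1.0, -0.5, 0.1]
width: 26.0
```

Run:
```python
from h import *
from cell import manip
st()
d=manip.get_image('scene')
a=cv2.resize(d["pixels"][130:310,190:460],None,fx=2.9,fy=3,interpolation=cv2.INTER_CUBIC)
cv2.imwrite('pics/g.png',cv2.convertScaleAbs(a,alpha=1.2))
w=b(cloud(d))
for x0 in(-40,0,40):
  s=(abs(w[...,0]-x0)<8)&(abs(w[...,1])>58)&(abs(w[...,1])<74)&(w[...,2]>60)&(w[...,2]<125);print('plate z',x0,np.median(w[s][:,2]).round(1))
s=(abs(w[...,0]+73)<9)&(abs(w[...,2]-113)<9)&(abs(w[...,1]+10)<30);print('knob',np.median(w[s],0).round(1),s.sum())
```

```text
t 16.0 base-xyz [-225.9    1.   237.4] F [ 1.09 -0.24  0.15] w 26.0
plate z -40 85.7
plate z 0 85.7
plate z 40 85.9
knob [-70.8  -2.  118.5] 68
```

View pics/g.png

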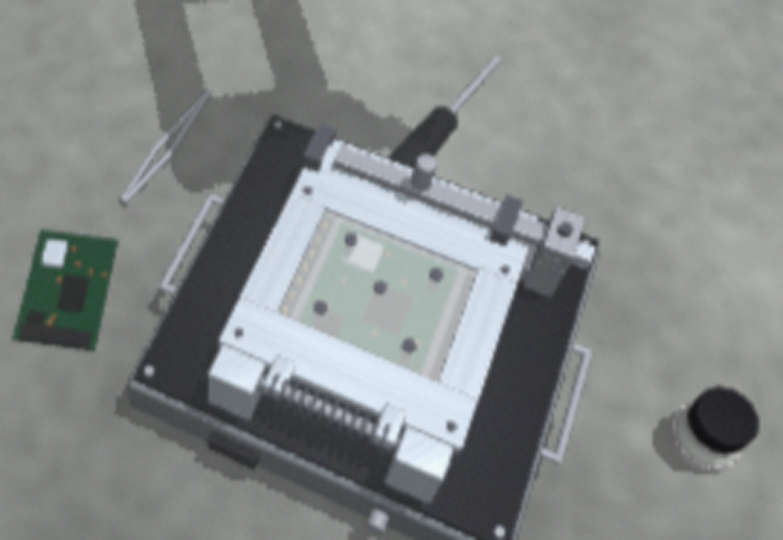

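The arm is clear, the plate is level (85.7, 85.7 and 85.9 mm along its length) and the bolt at about (545,225) is inside the post. The other things haven't moved.

```bash
python3 -c "
from cell import manip
print(manip.hand_in())"
```

```text
the job is handed in; nothing more can be done
None
```

The fixture is closed and the job is handed in, at about 16 s on the robot clock. I drew the bolt back to its stop and pressed the plate down until I felt the pad. Holding it down, I slid the bolt into the post, then let go and moved the arm clear.

- **Plate:** with the arm away, it reads level, 85.7 to 85.9 mm along its length, and it stays down.
- **Bolt:** it moved 23.7 mm before stopping. A separate push on the knob, without pressing down, met a firm stop at about the same place.
- **Force:** the highest readings came as the bolt reached its stop: about 18 N down and 12 N sideways at the wrist. About 9–10 N of the downward force was holding the spring, so I estimate 8–9 N on the pad. I did not measure the force at the post directly.
- **Other things:** in the last picture the jar, spare board, tweezers and driver are where they were. I judged that by eye only.
- **Disagreement:** the camera put the knob 2 to 6 mm from where the fingers felt it while they partly hid it. I went by touch for the travel. With the arm away, the camera put the knob about 2 mm from that.

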